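# Pin and clip the folding link on a walking frame

## Task

First push the loose locking pin home through the link and the plate beneath it, and let go of it. Then pick up the circlip pliers by their handles, squeeze them so the ring on their tips is fully spread, and slide the ring down over the axle stub until it lies flat level with the groove just above the washer. Finish while still holding the pliers there with the ring spread (do not let go), and leave the bolt, the punch and the tin alone.

Things in the scene. Friction and masses are not known exactly. Their poses are not given: they have to be found in the camera images.
- bracket: Fixed piece of a walking frame. Origin on the axis of the upright axle stub at table height, z up. A dark steel base plate (x -43 to 43, y -43 to 133, 14 mm thick) carries an aluminium link (42 mm wide, top face at z 26 mm) that runs from the stub along the bracket's +y. A frame tube, 25 mm diameter, lies parallel to it at x +57 mm.
- groove (a point): Middle of the groove around the steel axle stub, on its axis, 31 mm above the table; bracket's axes. Groove 4 mm wide, 21 mm diameter; a washer (33 mm diameter) lies under it, top face 2 mm below this point. Above the groove the stub is 24 mm in diameter for 12 mm, then tapers over 10 mm to 12 mm diameter at its top.
- stub_top (a point): Centre of the stub's top end, 55 mm above the table.
- pin_hole (a point): Centre of the mouth of the pin hole, in the link's top face, 26 mm above the table and 90 mm from the stub's axis along the bracket's +y. The hole is 14 mm in diameter and goes straight down through the link and the base plate (26 mm in all, to the table).
- holder: Fixed light-wood block, 50 mm (x) by 134 mm (y) by 30 mm high; origin at the centre of its underside. Three upright holes of 13.5 mm, 42 mm apart along its y, hold the pin, the bolt and the punch upright, in any order.
- pin_knob (a point): The locking pin, steel, standing loose and upright in a hole of the holder: this point is on its axis in the tall round knob (16 mm diameter, 31 mm high), 23 mm above the underside of its flange, 11 mm below its top. Grasp it here from above; fingers closing along the holder's x have free room.
- pin_flange (a point): Centre of the underside of the pin's flange (20 mm diameter, 3 mm thick), which rests on the holder and later on the link. Below it is the shank, 11 mm diameter, 24 mm long, with a chamfered end. z is the pin's axis, up.
- pliers_grip (a point): The circlip pliers, lying level on the rest. This point, 45 mm above the table, is midway between the two black handles, where to grasp them; x points along the pliers to the ring, y across the handles (closing direction), z up. Handles are 14 mm high, from 32 mm ahead to 68 mm behind; pivot 50 mm ahead. Fully squeezed, the ring's centre is 100 mm ahead of this point and 16 mm below.
- ring_eye (a point): Centre of the ring's opening when fully spread, half-way through its thickness. The steel snap ring, about 31 mm across and 3 mm thick, stays on the two bent-down tips of the pliers, level; its gap faces the pliers. Relaxed, its inner diameter is 23 mm (will not pass the stub); fully spread it clears a 28 mm shaft. Pliers' axes. Fixed in the pliers, 100 mm ahead of the grip point.
- handle_left (a joint): How far each handle is squeezed: 0 relaxed, 0.20 rad fully squeezed against its stop, ring fully spread. At the grip point the handles measure 55 mm over their outsides relaxed and 36 mm fully squeezed (flat outer faces then parallel). A spring pushes them back with about 10 N at full squeeze.
- bolt: Bystander: short steel bolt with a low wide hexagon head (26 mm across, 9 mm high) in the holder; origin at the underside of its head.
- punch: Bystander: plain slim steel punch (10 mm diameter, standing 26 mm above the holder) in the holder; origin at the holder's top face.
- tin: Bystander: round aluminium tin, 60 mm diameter, 60 mm high, on the table; origin at the centre of its underside.
- rest: Fixed low light-wood stand for the pliers, 185 x 85 mm; origin on the table under the start of the pliers' grip point, same x axis. Its two supports, 14 mm long and 38 mm high, are under the pivot (50 mm ahead) and the handles' rear (58 mm behind); between them it is only 8 mm high, so fingers fit beside the handles.
Things that resemble listed ones, but are neither listed nor needed, are in the scene too. Several things look just like the bracket: the one meant starts farthest to the robot's left.

How it is judged:
By the outcome, as a careful person would: the job done as asked, in the order asked, and still so for the second after the job is handed in, while the arm keeps its last pose, push and grip.
It also fails if it takes over 45 s, if anything falls off the work surface, if the arm or the gripper's body presses on something with over 40 N, if the wrist force passes 120 N, or if a joint passes its speed limit or range.

## Robot

A 7-joint arm with a two-finger parallel gripper is mounted at the origin on the work surface. World frame = base frame: x ahead of the robot, y to its left, z up, the work surface at z = 0. Lengths are in mm, angles in rad, forces in N, time in s.
With the tool pointing down it reaches from about 425 to 875 mm from the base axis. Payload 8.4 kg.
Tool frame: the origin (TCP) lies on the front face of the gripper's body, between the roots of the fingers; the fingertips stand 73 mm ahead of it and the grasp point (between the pads) lies 54 mm ahead of it; z points along the fingers, x is the direction in which the jaws open and shut, and the axes are right-handed (so a half turn about z gives the same grasp; the last joint's range is limited). The gripper opens to 85 mm and grips with 20 to 120 N. Pads are 22 mm wide; open, the fingers measure 114 mm over their backs; the gripper's body (76 mm by 85 mm) begins 54 mm behind the grasp point. The pads swing forward as they close: fully open they stand 13 mm farther back than shut.
Start: joints at [1.042, 0.333, 0.04, 1.465, -0.013, 1.343, -0.059], TCP at [270.824, -590.866, 303.908] pointing down, gripper open.
Joint ranges: [-2.58, 2.58], [-0.38, 2.09], [-1.3, 1.39], [0.25, 2.4], [-1.5, 4.64], [0.08, 2.09], [-2.65, 2.65]. Speed limits (rad/s): [2.22, 2.22, 2.79, 2.79, 3.14, 3.14, 3.14].

## Interface

Orientations are given as a rotation vector (axis times angle).
In Python, from plant import sensors, snapshot, job, finder gives the robot as it stands.
- The arm moves only by the tool play_rows, never from a script. Its argument "increments" is a list of rows, each a list of 3 entries, a list of its own where there are three numbers: the opening in per cent of the stroke, from 0 (shut) to 100 (fully open), then the shift along the tool's x, y, z in mm, then the turn, a rotation vector about the tool's x, y, z in degrees. In form: [[claw, [tx, ty, tz], [ax, ay, az]], ...]. A call has 1 to 12 rows; each row is the pose to reach, as a shift and turn from the pose measured when the call began, along the tool's axes at that moment; what a row does not reach only later rows make up. A row lasts 1/10 s, in which the tool goes at most 50 mm and 8.59 degrees, less where a joint would pass 70% of its speed; a pose out of reach is approached as far as the arm can. A call with a gripper value outside its range is refused whole. The fingers move at their own pace and stop on an object; "grip_force" is the grip in N (left out, the last holds). Time passes only in rows, so rows that repeat a pose let the fingers close. It gives the time, the measured TCP pose, the force and the opening at its end, in the units of the state.
- sensors.get_state(): the state, without advancing time (a new reading comes with each control period).
- snapshot(name): name is "scene" or "side" or "wrist"; returns a dict with "color" (384x512x3 uint8, red, green, blue), "depth" (384x512 float32, mm along the optical axis (not along the pixel's ray), 0 where there is no reading), "fx", "fy", "cx", "cy" (pixels), "extrinsics" (4x4, takes a point from camera to world coordinates). Camera axes: x right, y up, looking along -z (the intrinsics and any distortion apply to the point x, -y, -z); pixel columns grow to the right and rows downward; lengths in mm; the calibration is good to about 2 mm. A picture is of the moment at which its call begins.
- job.finish_job(): hands the job in, once; it reports no verdict.
Trained networks look in a picture, given as the dict that the camera call returned (one of the last four; its "shot" number tells which), for a name from the list of things; names that differ only in an ending like _2 or _b are one class to them, and where a whole thing is asked for, a point or a joint stands for the part that bears it (a point fixed in the world has none). Each returns a list of dicts, best first, with "conf" (0 to 1); they miss things now and then, are a little off and sometimes report something else, mostly with a low value. They report only what shows in the picture. A call takes as long as a camera call. They do not tell look-alikes from the thing itself.
- finder.boxes_of(picture, query): "at" ([x, y, z] in mm, in world coordinates, good to about 4 mm: the middle of the surface that is visible of it).
The state is a dict: "time": time; "joints": joint angles; "qvel": joint speeds; "joint_efforts": joint torques, N m; "tcp_pos": TCP position; "eef_rot": TCP orientation; "ft_force": force on the tool from outside, world axes, zero at the start; "moment": the same for the moment, N m; "gripper_width": finger opening in mm.
Only numpy, scipy, OpenCV 4.12 (cv2) and the standard library are available. Lean on these libraries where they do the work, as an engineer would, in place of code of your own. Each camera call takes 0.05 s, during which the arm holds its last target. There are 200 camera calls.

## Working session

There is one attempt and no reset: what is moved stays moved. The work goes in short steps, Python scripts to look and compute and a tool call to move; the robot and the scene stay as the last step left them, time stands still between calls to the robot, and variables do not carry over. Pictures are saved under pics/ and viewed, about 8 in all and at most 12, crops included, and the job is handed in when it is done.

Besides the shell and the picture viewer there is one more tool, called after "Request:" as name(argument=value, ...) on one line, values as JSON. play_rows: Moves the arm, as the interface text tells. Its arguments: {"type":"object","properties":{"increments":{"type":"array"},"grip_force":{"type":"number"}},"required":["increments"]}

```bash
mkdir -p pics; ls
cat > h.py <<'E'
import numpy as np, cv2
from plant import sensors, snapshot, job, finder
from scipy.spatial.transform import Rotation as R
def save(p,name,box=None,s=1):
    im=p["color"][:,:,::-1]
    if box: im=im[box[1]:box[3],box[0]:box[2]]
    im=cv2.resize(im,None,fx=s,fy=s,interpolation=cv2.INTER_CUBIC); cv2.imwrite("pics/"+name+".png",im)
def pts(p):
    d=p["depth"];v,u=np.mgrid[:d.shape[0],:d.shape[1]]
    c=np.stack([(u-p["cx"])/p["fx"]*d,-(v-p["cy"])/p["fy"]*d,-d],-1)
    E=np.array(p["extrinsics"]); w=c@E[:3,:3].T+E[:3,3]; w[d==0]=np.nan; return w
def pix(p,w):
    E=np.array(p["extrinsics"]); c=(np.asarray(w)-E[:3,3])@E[:3,:3]
    return np.array([p["cx"]+p["fx"]*c[0]/-c[2],p["cy"]+p["fy"]*-c[1]/-c[2]]).round(0)
def st():
    s=sensors.get_state(); print({k:np.round(s[k],3) for k in("time","joints","tcp_pos","eef_rot","ft_force","gripper_width")}); return s
E
python3 - <<'E'
from h import *
st()
ims=[]
for n in("scene","side"):
    p=snapshot(n); save(p,n+"0",s=1.5)
    print(n,{k:v for k,v in p.items() if k not in("color","depth")})
    for q in("bracket","holder","pin_knob","pliers_grip","ring_eye","bolt","punch","tin","rest"):
        print(q,[(round(o["conf"],2),np.round(o["at"]).tolist(),pix(p,o["at"]).tolist()) for o in finder.boxes_of(p,q)])
E
```

```text
pics
{'time': np.float64(0.0), 'joints': array([ 1.042,  0.334,  0.04 ,  1.466, -0.013,  1.343, -0.058]), 'tcp_pos': array([ 270.662, -590.591,  303.001]), 'eef_rot': array([-2.643e+00,  1.696e+00,  2.000e-03]), 'ft_force': array([ 0.358, -0.519, -0.568]), 'gripper_width': np.float64(85.389)}
scene {'fx': 487.76204423581555, 'fy': 487.76204423581555, 'cx': 261.693149872525, 'cy': 193.5613786669617, 'extrinsics': array([[ 4.23647927e-01, -5.56783951e-01,  7.14502671e-01,
         1.52425610e+03],
       [ 9.05792660e-01,  2.53531879e-01, -3.39501463e-01,
        -4.11024696e+02],
       [ 7.87976109e-03,  7.91020366e-01,  6.11739071e-01,
         8.50776200e+02],
       [ 0.00000000e+00,  0.00000000e+00,  0.00000000e+00,
         1.00000000e+00]]), 'shot': 1}
bracket [(0.87, [786.0, -176.0, 21.0], [215.0, 275.0]), (0.67, [638.0, 48.0, 24.0], [275.0, 210.0])]
holder [(0.85, [468.0, 243.0, 28.0], [307.0, 160.0])]
pin_knob [(0.42, [451.0, 202.0, 49.0], [293.0, 154.0])]
pliers_grip [(0.57, [555.0, -238.0, 52.0], [159.0, 213.0])]
ring_eye [(0.74, [550.0, -235.0, 51.0], [160.0, 212.0])]
bol
[... 607 characters left out ...]
 [773.0, -153.0, 15.0], [195.0, 161.0]), (0.84, [628.0, 77.0, 16.0], [230.0, 214.0])]
holder [(0.86, [454.0, 272.0, 32.0], [293.0, 273.0]), (0.6, [445.0, 219.0, 51.0], [298.0, 250.0]), (0.21, [672.0, 317.0, 50.0], [191.0, 271.0])]
pin_knob [(0.46, [445.0, 213.0, 52.0], [299.0, 248.0])]
pliers_grip [(0.9, [526.0, -221.0, 48.0], [280.0, 146.0]), (0.57, [620.0, 77.0, 17.0], [233.0, 214.0])]
ring_eye [(0.89, [521.0, -223.0, 46.0], [282.0, 147.0])]
bolt [(0.62, [450.0, 298.0, 42.0], [293.0, 278.0])]
punch [(0.5, [445.0, 255.0, 42.0], [297.0, 264.0])]
tin [(0.62, [675.0, 316.0, 50.0], [190.0, 270.0])]
rest [(0.57, [512.0, -212.0, 11.0], [284.0, 159.0]), (0.51, [625.0, 76.0, 16.0], [231.0, 214.0])]
```

View pics/scene0.png

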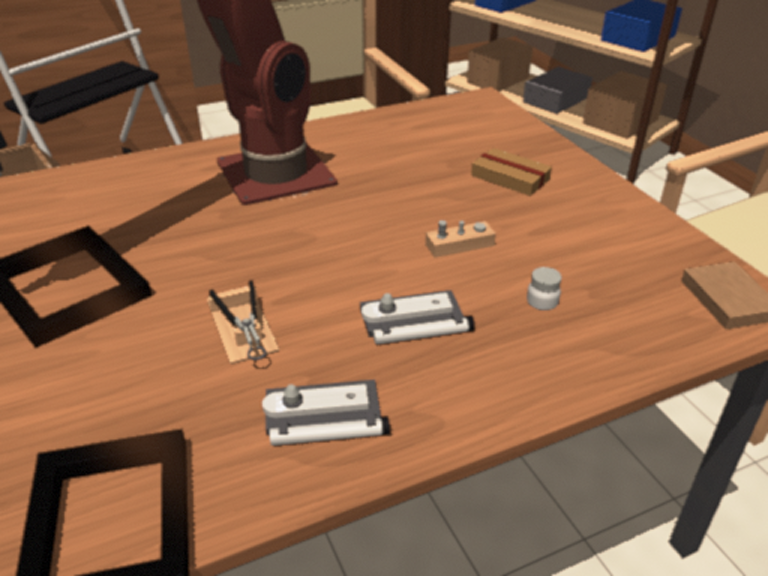

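View pics/side0.png

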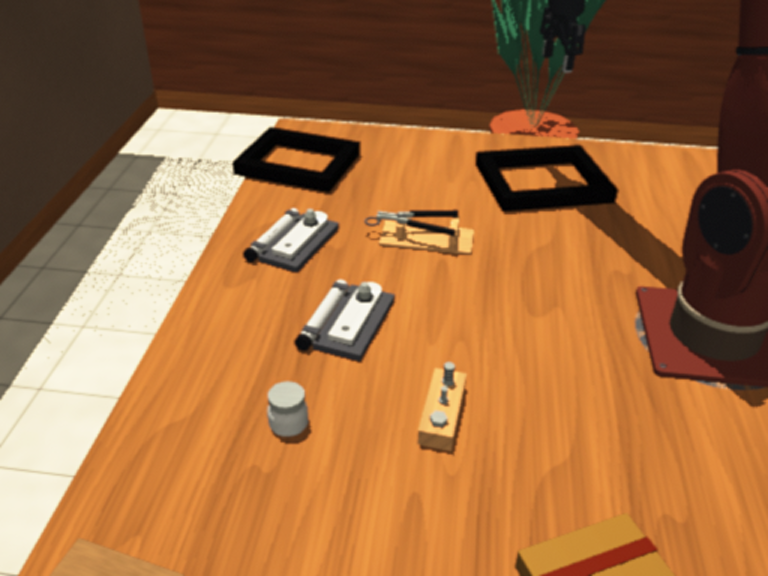

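Scene picture (1.5x pixels): the bracket-like things are at (415,315), world ≈ (630,60), and (325,410), world ≈ (780,-165). The one at (415,315) has the larger y, so it is farthest to the robot's left and is the one meant. The holder is at (460,237), with the tall pin knob at (442,229). The pliers are at (240,320) and the tin at (545,288).

```bash
cat >> h.py <<'E'
def cloud(names):
    out=[]
    for n in names:
        p=snapshot(n); w=pts(p).reshape(-1,3); c=p["color"].reshape(-1,3); out.append((n,p,w,c))
    return out
def near(w,c,r): return (np.hypot(w[:,0]-c[0],w[:,1]-c[1])<r)
E
python3 - <<'E'
from h import *
for n,p,w,c in cloud(["scene","side","wrist"]):
    print(n)
    if n=="wrist": print(np.round(p["extrinsics"],3),p["fx"]); continue
    m=near(w,(630,60),130)
    t=m&(w[:,2]>36)&(w[:,2]<70); print("stub",w[t].mean(0),t.sum(),w[t,2].max())
    t=m&(w[:,2]>22)&(w[:,2]<30)&(c.min(1)>120); print("link",cv2.minAreaRect(w[t,:2].astype(np.float32)),t.sum(),np.median(w[t,2]))
    m=near(w,(450,245),110)
    for a,b in((27,32),(33,45),(50,80)):
        t=m&(w[:,2]>a)&(w[:,2]<b); print("holder",a,cv2.minAreaRect(w[t,:2].astype(np.float32)),w[t].mean(0),t.sum())
    t=near(w,(540,-225),150)&(w[:,2]>40)&(w[:,2]<60)&(c.max(1)<70); q=w[t]; print("handles",q.mean(0),t.sum(),cv2.minAreaRect(q[:,:2].astype(np.float32)))
    t=near(w,(540,-225),150)&(w[:,2]>22)&(w[:,2]<70)&(c.min(1)>80);q=w[t]; print("metal",q.mean(0),t.sum(),cv2.minAreaRect(q[:,:2].astype(np.float32)))
    t=near(w,(540,-225),150)&(w[:,2]>4)&(w[:,2]<12);q=w[t]; print("rest",q.mean(0),t.sum(),cv2.minAreaRect(q[:,:2].astype(np.float32)))
    for q in("ring_eye","pin_hole","stub_top","groove","pliers_grip"):
        print(q,[(round(o["conf"],2),np.round(o["at"]).tolist()) for o in finder.boxes_of(p,q)])
E
```

```text
scene
stub [609.20225973  12.6109743   47.42429947] 73 57.22809749704618
link ((636.3721313476562, 50.3648567199707), (174.50376892089844, 96.0484619140625), 79.141845703125) 800 26.130408131785828
holder 27 ((449.9044189453125, 250.6820068359375), (136.5742950439453, 57.162479400634766), 83.06575012207031) [453.04197277 242.5859516   30.05121319] 237
holder 33 ((454.302734375, 248.91415405273438), (131.71722412109375, 47.66733169555664), 82.99127197265625) [455.41375187 256.18357394  36.72896054] 126
holder 50 ((447.312255859375, 227.488037109375), (53.89290237426758, 23.61309814453125), 77.11114501953125) [447.4699221  218.98266468  58.33282477] 46
handles [ 510.9302399  -234.57195886   51.66598717] 130 ((507.63818359375, -231.23594665527344), (74.64189147949219, 90.11581420898438), 85.75938415527344)
metal [ 545.78801197 -231.19895374   41.73038614] 380 ((543.957763671875, -234.06712341308594), (73.11152648925781, 189.74940490722656), 89.15435791015625)
rest [ 543.21473319 -230.50081067    7.90996754] 972 ((535.69775390625, -225.48153686523438), (289.12469482421875, 280.6448364257
[... 1354 characters left out ...]
.88680876    7.38570939] 733 ((542.7991943359375, -223.09988403320312), (260.71429443359375, 272.8348388671875), 25.029468536376953)
ring_eye [(0.7, [525.0, -224.0, 50.0]), (0.53, [526.0, -204.0, 45.0])]
pin_hole [(0.79, [625.0, 80.0, 18.0]), (0.76, [770.0, -149.0, 21.0])]
stub_top [(0.87, [770.0, -155.0, 16.0]), (0.62, [625.0, 80.0, 20.0])]
groove [(0.88, [771.0, -150.0, 15.0]), (0.83, [620.0, 75.0, 24.0])]
pliers_grip [(0.81, [526.0, -224.0, 48.0])]
wrist
[[ 4.17000e-01  8.73000e-01  2.54000e-01  3.35977e+02]
 [-9.09000e-01  4.00000e-01  1.17000e-01 -5.61002e+02]
 [ 0.00000e+00 -2.80000e-01  9.60000e-01  3.73042e+02]
 [ 0.00000e+00  0.00000e+00  0.00000e+00  1.00000e+00]] 319.9266329654304
```

Request:
play_rows(increments=[[100,[-20,-34,0],[0,0,-5]],[100,[-40,-68,0],[0,0,-10]],[100,[-60,-102,0],[0,0,-15]],[100,[-80,-136,0],[0,0,-20]],[100,[-100,-170,0],[0,0,-25]],[100,[-120,-204,0],[0,0,-30]],[100,[-140,-238,0],[0,0,-36]],[100,[-160,-272,0],[0,0,-42]],[100,[-180,-306,0],[0,0,-48]],[100,[-200,-340,0],[0,0,-54]],[100,[-220,-374,0],[0,0,-60]],[100,[-234,-403,0],[0,0,-60]]])

```text
time: 2.85
tcp_pos: [540.7, -207.8, 304.3]
eef_rot: [-3.138, 0.139, -0.001]
ft_force: [0.1, -1.3, 0.6]
gripper_width: 85.1
```

Run:
```python
from h import *
st()
p=snapshot("wrist"); save(p,"w1",s=1.5); np.savez("w1.npz",**{k:p[k] for k in p})
for q in("bracket","pliers_grip","ring_eye"):
    print(q,[(round(o["conf"],2),np.round(o["at"]).tolist()) for o in finder.boxes_of(p,q)])
```

```text
{'time': np.float64(2.85), 'joints': array([ 0.601,  0.213, -0.361,  1.626,  0.077,  1.315,  0.14 ]), 'tcp_pos': array([ 540.724, -207.816,  304.264]), 'eef_rot': array([-3.138e+00,  1.390e-01, -1.000e-03]), 'ft_force': array([ 0.102, -1.317,  0.57 ]), 'gripper_width': np.float64(85.122)}
bracket [(0.88, [763.0, -169.0, 18.0])]
pliers_grip []
ring_eye [(0.78, [536.0, -230.0, 49.0])]
```

View pics/w1.png

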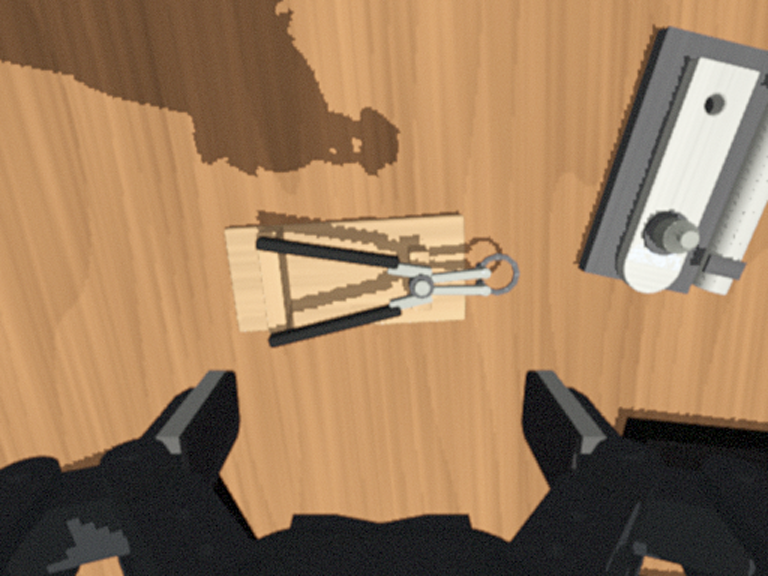

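Wrist view (1.5x pixels): handles run from (262,243) to (398,263) and from (275,340) to (398,312), pivot at (422,288), ring at (498,274). The bracket at right is the look-alike.

```bash
cat > pl.py <<'E'
from h import *
def pliers(p,vis=True):
    w=pts(p); g=p["color"].max(2)
    H=(g<75)&(w[...,2]>38)&(w[...,2]<60)&(np.hypot(w[...,0]-520,w[...,1]+228)<110)
    n,l,s,c=cv2.connectedComponentsWithStats(H.astype(np.uint8)); 
    idx=np.argsort(-s[1:,4])[:2]+1; L=[]
    for i in idx:
        q=w[l==i]; q=q[q[:,2]>np.median(q[:,2])-4]
        m=q[:,:2].mean(0); d=np.linalg.svd(q[:,:2]-m,full_matrices=False)[2][0]; d*=np.sign(d[0])
        t=(q[:,:2]-m)@d; print("handle",len(q),m.round(1),np.degrees(np.arctan2(d[1],d[0])).round(2),"z",np.median(q[:,2]).round(1),"ends",(m+d*t.min()).round(1),(m+d*t.max()).round(1)); L.append((m,d))
    return w
E
python3 - <<'E'
from pl import *
p=dict(np.load("w1.npz"))
w=pliers(p)
for nm,(u,v,r) in dict(pivot=(281,192,5),ring=(332,183,16)).items():
    q=w[v-r:v+r+1,u-r:u+r+1].reshape(-1,3); q=q[q[:,2]>18]; print(nm,np.median(q,0).round(1),q.min(0).round(1),q.max(0).round(1))
# rest outline
c=p["color"].astype(int); m=(w[...,2]>6)&(w[...,2]<11)&(np.hypot(w[...,0]-530,w[...,1]+228)<130)
print(cv2.minAreaRect(w[m][:,:2].astype(np.float32)),m.sum())
E
```

```text
handle 728 [ 505.2 -199.9] -13.17 z 50.9 ends [ 458.4 -188.9] [ 553.2 -211.1]
handle 641 [ 503.5 -253.3] 9.65 z 50.8 ends [ 456.1 -261.3] [ 551.3 -245.1]
pivot [ 568.3 -230.5   53.3] [ 562.9 -237.2   49.4] [ 574.  -225.    55.8]
ring [ 620.3 -228.9   30.2] [ 605.2 -247.1   26. ] [ 642.4 -215.6   49.6]
((513.5712280273438, -227.752685546875), (84.7052230834961, 184.16477966308594), 88.20783996582031) 6551
```

Request:
play_rows(increments=[[100,[-3,-40,0],[0,0,0]],[100,[-7,-80,0],[0,0,0]],[100,[-11,-120,0],[0,0,0]],[100,[-14,-160,0],[0,0,0]],[100,[-18,-200,0],[0,0,0]],[100,[-22,-240,0],[0,0,0]],[100,[-25,-280,0],[0,0,0]],[100,[-26,-297,0],[0,0,0]],[100,[-26,-297,0],[0,0,0]]])

```text
time: 3.95
tcp_pos: [541.1, 90.2, 304.0]
eef_rot: [-3.138, 0.141, -0.0]
ft_force: [0.6, -0.6, 0.6]
gripper_width: 85.5
```

Run:
```python
from h import *
st()
p=snapshot("wrist"); save(p,"w2",s=1.5); np.savez("w2.npz",**{k:p[k] for k in p})
w=pts(p).reshape(-1,3);c=p["color"].reshape(-1,3)
t=near(w,(608,15),30)&(w[:,2]>53)&(w[:,2]<59); print("stubtop",np.median(w[t],0),t.sum(),cv2.minEnclosingCircle(w[t,:2].astype(np.float32)))
t=near(w,(625,75),130)&(w[:,2]>12)&(w[:,2]<16); print("base",cv2.minAreaRect(w[t,:2].astype(np.float32)),t.sum())
t=near(w,(610,60),90)&(w[:,2]>24.)&(w[:,2]<28)&(c.min(1)>130); print("link",cv2.minAreaRect(w[t,:2].astype(np.float32)),t.sum(),np.median(w[t,2]))
t=near(w,(450,212),25)&(w[:,2]>60)&(w[:,2]<70); print("knob",np.median(w[t],0),t.sum(),t.sum() and cv2.minEnclosingCircle(w[t,:2].astype(np.float32)))
for s in [(608,15,55),(624,105,26),(447,212,64)]: print(pix(p,s)*1.5)
```

```text
{'time': np.float64(3.95), 'joints': array([ 0.267,  0.172, -0.572,  1.689,  0.096,  1.308, -0.413]), 'tcp_pos': array([541.105,  90.222, 304.027]), 'eef_rot': array([-3.138,  0.141, -0.   ]), 'ft_force': array([ 0.589, -0.582,  0.567]), 'gripper_width': np.float64(85.454)}
stubtop [605.0954797   15.82552833  54.02628765] 109 ((605.4114990234375, 15.469259262084961), 6.9974894523620605)
base ((618.0607299804688, 62.58378982543945), (184.07955932617188, 90.16300964355469), 77.83377838134766) 5595
link ((633.1835327148438, 44.94643020629883), (159.80555725097656, 84.29283142089844), 77.80632019042969) 4152 25.12580435010358
knob [446.86422454 209.30919495  62.95304339] 269 ((446.3182373046875, 209.4754638671875), 8.019513130187988)
[481.5 354. ]
[492. 222.]
[202.5  78. ]
```

View pics/w2.png

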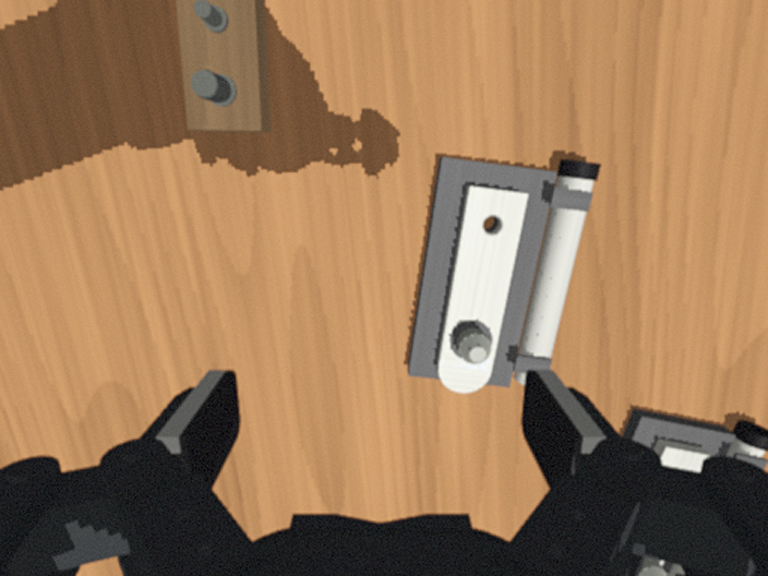

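Request:
play_rows(increments=[[100,[-20,-22,0],[0,0,0]],[100,[-45,-47,20],[0,0,0]],[100,[-70,-73,50],[0,0,0]],[100,[-95,-100,80],[0,0,0]],[100,[-105,-110,110],[0,0,0]],[100,[-105,-110,135],[0,0,0]],[100,[-105,-110,150],[0,0,0]],[100,[-105,-110,150],[0,0,0]]])

```text
time: 4.8
tcp_pos: [446.9, 204.8, 152.1]
eef_rot: [3.136, -0.149, -0.005]
ft_force: [-0.1, 0.2, 0.1]
gripper_width: 85.3
```

Run:
```python
from h import *
st()
p=snapshot("wrist"); save(p,"w3",s=1.5)
w=pts(p).reshape(-1,3);c=p["color"].reshape(-1,3)
t=near(w,(447,210),14)&(w[:,2]>60)&(w[:,2]<68); print("knob",np.median(w[t],0),t.sum(),t.sum() and cv2.minEnclosingCircle(w[t,:2].astype(np.float32)))
print(pix(p,(446.5,209.4,63))*1.5)
```

```text
{'time': np.float64(4.8), 'joints': array([ 0.094,  0.22 , -0.671,  1.986,  0.163,  0.992, -0.75 ]), 'tcp_pos': array([446.874, 204.778, 152.148]), 'eef_rot': array([ 3.136, -0.149, -0.005]), 'ft_force': array([-0.103,  0.189,  0.131]), 'gripper_width': np.float64(85.298)}
knob [446.28716617 210.40713683  63.02200749] 662 ((446.32269287109375, 210.2866973876953), 8.202068328857422)
[376.5 346.5]
```

View pics/w3.png

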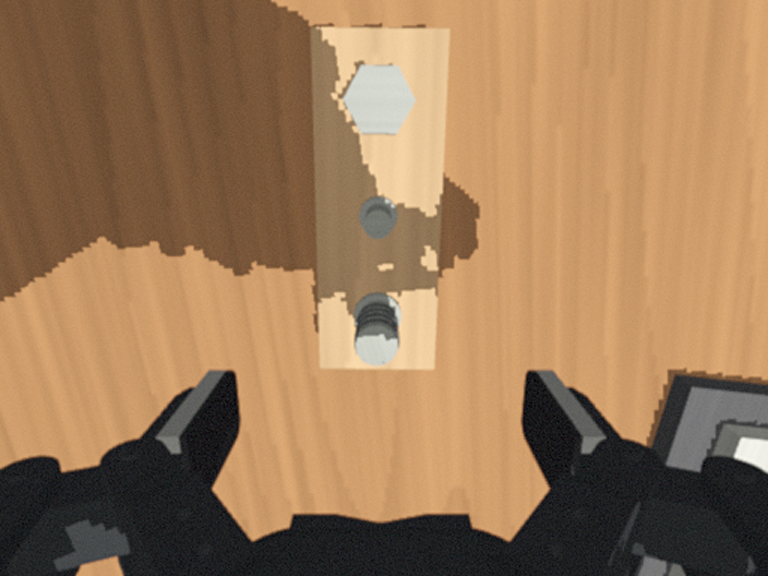

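Knob at 1.5x pixel (378,345), flange below it, midway between the fingers. Slim punch is at (378,217) and hex bolt at (380,100).

Request:
play_rows(increments=[[100,[-1,-5.5,10],[0,0,0]],[100,[-1,-5.5,28],[0,0,0]],[100,[-1,-5.5,42],[0,0,0]],[100,[-1,-5.5,42],[0,0,0]],[0,[-1,-5.5,42],[0,0,0]],[0,[-1,-5.5,42],[0,0,0]],[0,[-1,-5.5,42],[0,0,0]],[0,[-1,-5.5,42],[0,0,0]],[0,[-1,-5.5,42],[0,0,0]],[0,[-1,-5.5,42],[0,0,0]]], grip_force=50)

```text
time: 5.85
tcp_pos: [447.2, 211.1, 112.0]
eef_rot: [3.137, -0.149, -0.001]
ft_force: [-1.9, -0.6, 5.9]
gripper_width: 13.7
```

Request:
play_rows(increments=[[0,[0,0,-12],[0,0,0]],[0,[0,0,-35],[0,0,0]],[0,[0,0,-60],[0,0,0]],[0,[0,0,-80],[0,0,0]],[0,[0,0,-80],[0,0,0]],[0,[0,0,-80],[0,0,0]]])

```text
time: 6.45
tcp_pos: [447.3, 211.2, 192.4]
eef_rot: [3.137, -0.149, 0.001]
ft_force: [-0.4, -0.3, -0.5]
gripper_width: 14.0
```

Run:
```python
from h import *
s=st()
ims=[]
for n in("wrist","side","scene"):
    p=snapshot(n); 
    T=np.array(s["tcp_pos"]); 
    u,v=pix(p,T+[0,0,-60]).astype(int); print(n,u,v)
    r=50 if n!="wrist" else 120
    u=np.clip(u,r,511-r); v=np.clip(v,r,383-r)
    c=p["color"][v-r:v+r,u-r:u+r,::-1]; ims.append(cv2.resize(c,(260,260),interpolation=cv2.INTER_CUBIC))
cv2.imwrite("pics/lift.png",np.hstack(ims))
```

```text
{'time': np.float64(6.45), 'joints': array([ 0.106,  0.171, -0.686,  1.943,  0.124,  1.07 , -0.728]), 'tcp_pos': array([447.298, 211.159, 192.396]), 'eef_rot': array([ 3.137e+00, -1.490e-01,  1.000e-03]), 'ft_force': array([-0.441, -0.29 , -0.499]), 'gripper_width': np.float64(14.01)}
wrist 252 265
side 300 220
scene 297 129
```

View pics/lift.png

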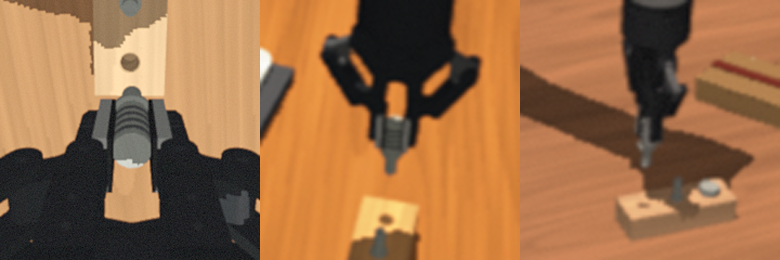

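Request:
play_rows(increments=[[0,[15,7,0],[0,0,0]],[0,[40,19,0],[0,0,0]],[0,[70,33,0],[0,0,0]],[0,[100,48,0],[0,0,0]],[0,[130,62,5],[0,0,0]],[0,[155,74,15],[0,0,0]],[0,[175,84,25],[0,0,0]],[0,[187,89,35],[0,0,0]],[0,[187,89,40],[0,0,0]],[0,[187,89,40],[0,0,0]],[0,[187,89,40],[0,0,0]]])

```text
time: 7.7
tcp_pos: [623.6, 105.7, 151.0]
eef_rot: [3.137, -0.146, -0.004]
ft_force: [0.1, 0.7, 0.8]
gripper_width: 14.4
```

Run:
```python
from h import *
s=st(); T=np.array(s["tcp_pos"])
p=snapshot("wrist"); save(p,"w4",(120,100,392,300),2.8); np.savez("w4.npz",**p)
w=pts(p); a=T
m=(np.hypot(w[...,0]-T[0],w[...,1]-T[1])<12)&(w[...,2]>T[2]-60)&(w[...,2]<T[2]-42)
q=w[m]; print("knobtop z pct",np.percentile(q[:,2],[50,90,99]))
zt=np.percentile(q[:,2],95); q=q[abs(q[:,2]-zt)<2]; print(q.mean(0),cv2.minEnclosingCircle(q[:,:2].astype(np.float32)))
print((pix(p,(624.2,104,26))-[120,100])*2.8,(pix(p,T+[-.5,-.8,-106])-[120,100])*2.8)
```

```text
{'time': np.float64(7.7), 'joints': array([ 0.186,  0.478, -0.547,  1.652,  0.273,  1.092, -0.532]), 'tcp_pos': array([623.602, 105.719, 151.043]), 'eef_rot': array([ 3.137, -0.146, -0.004]), 'ft_force': array([0.137, 0.663, 0.751]), 'gripper_width': np.float64(14.406)}
knobtop z pct [101.64644952 102.84841903 107.07873664]
[623.89171358 105.09291066 102.47310752] ((623.78466796875, 107.08709716796875), 10.438939094543457)
[375.2 330.4] [369.6 358.4]
```

View pics/w4.png

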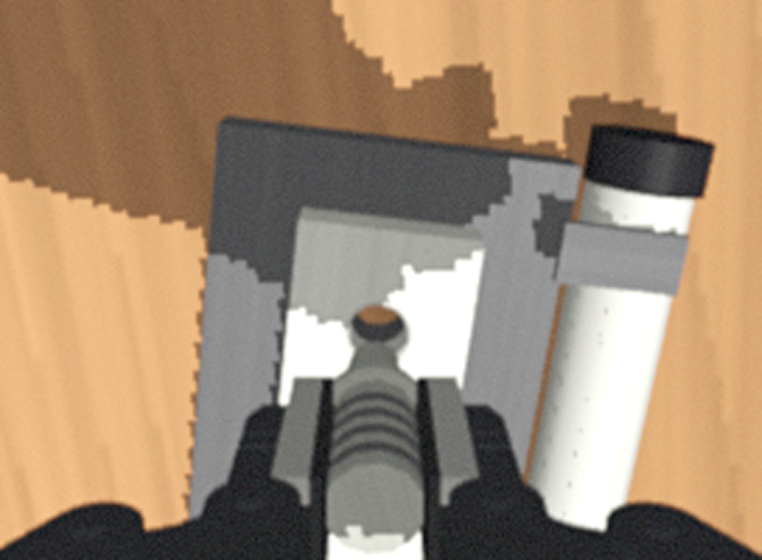

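Request:
play_rows(increments=[[0,[1,1,0],[0,0,0]],[0,[1,1,4],[0,0,0]],[0,[1,1,10],[0,0,0]],[0,[1,1,16],[0,0,0]],[0,[1,1,20],[0,0,0]],[0,[1,1,24],[0,0,0]],[0,[1,1,27],[0,0,0]],[0,[1,1,27],[0,0,0]]])

```text
time: 8.55
tcp_pos: [624.4, 104.5, 123.8]
eef_rot: [3.137, -0.146, -0.004]
ft_force: [0.5, 0.0, -0.7]
gripper_width: 14.5
```

Request:
play_rows(increments=[[0,[0,0,4],[0,0,0]],[0,[0,0,8],[0,0,0]],[0,[0,0,11],[0,0,0]],[0,[0,0,13],[0,0,0]],[0,[0,0,14.5],[0,0,0]],[0,[0,0,15.5],[0,0,0]],[0,[0,0,16],[0,0,0]]])

```text
time: 9.25
tcp_pos: [624.4, 104.5, 108.1]
eef_rot: [3.137, -0.146, -0.004]
ft_force: [-2.1, -1.4, 5.2]
gripper_width: 14.2
```

Request:
play_rows(increments=[[0,[0,0,0.7],[0,0,0]],[0,[0,0,1.2],[0,0,0]],[0,[0,0,1.2],[0,0,0]]])

```text
time: 9.55
tcp_pos: [624.4, 104.6, 108.0]
eef_rot: [3.136, -0.146, -0.004]
ft_force: [-4.9, -1.2, 10.4]
gripper_width: 14.4
```

Request:
play_rows(increments=[[20,[0,0,0],[0,0,0]],[32,[0,0,0],[0,0,0]],[35,[0,0,0],[0,0,0]],[35,[0,0,0],[0,0,0]],[35,[0,0,-15],[0,0,0]],[35,[0,0,-40],[0,0,0]],[60,[0,0,-80],[0,0,0]],[100,[0,0,-120],[0,0,0]],[100,[0,0,-140],[0,0,0]],[100,[0,0,-140],[0,0,0]]])

```text
time: 10.55
tcp_pos: [626.2, 105.6, 253.2]
eef_rot: [3.138, -0.146, 0.007]
ft_force: [0.2, -0.9, 0.3]
gripper_width: 84.8
```

Run:
```python
from h import *
s=st(); T=np.array(s["tcp_pos"])
p=snapshot("wrist"); save(p,"w5",(100,60,400,384),1.6); np.savez("w5.npz",**p)
w=pts(p).reshape(-1,3);c=p["color"].reshape(-1,3)
t=near(w,(625,104),12)&(w[:,2]>50)&(w[:,2]<75); print("knob",np.median(w[t],0),t.sum(),cv2.minEnclosingCircle(w[t,:2].astype(np.float32)))
t=near(w,(606,16),14)&(w[:,2]>52)&(w[:,2]<60); print("stub",t.sum(),t.sum() and (np.median(w[t],0),cv2.minEnclosingCircle(w[t,:2].astype(np.float32))))
```

```text
{'time': np.float64(10.55), 'joints': array([ 0.205,  0.389, -0.571,  1.548,  0.219,  1.264, -0.49 ]), 'tcp_pos': array([626.183, 105.6  , 253.189]), 'eef_rot': array([ 3.138, -0.146,  0.007]), 'ft_force': array([ 0.248, -0.928,  0.334]), 'gripper_width': np.float64(84.779)}
knob [624.7475081  104.36383651  58.93114086] 299 ((624.6634521484375, 103.0340347290039), 8.428829193115234)
stub 158 (array([605.41093487,  16.29063134,  53.87957242]), ((605.55078125, 15.615516662597656), 7.611824035644531))
```

View pics/w5.png

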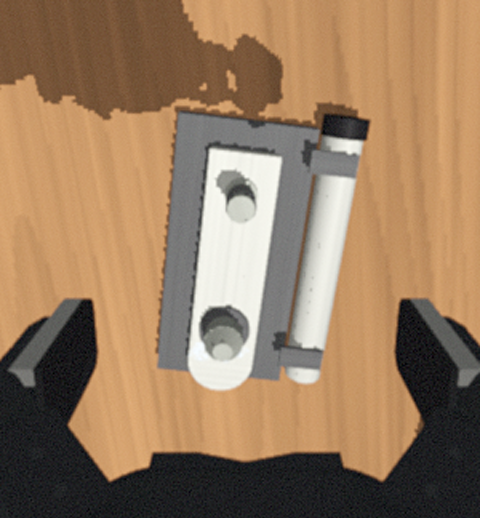

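Pin seated upright: knob top reads z 58.9 (nominal 60; the depth reads about 1 mm low elsewhere too). Now the pliers.

Request:
play_rows(increments=[[100,[-4,20,0],[0,0,7.5]],[100,[-11,50,0],[0,0,15]],[100,[-18,85,0],[0,0,22.5]],[100,[-26,120,0],[0,0,30]],[100,[-34,155,0],[0,0,37.5]],[100,[-41,190,0],[0,0,45]],[100,[-49,225,10],[0,0,52.5]],[100,[-56,260,20],[0,0,60]],[100,[-64,295,30],[0,0,67.5]],[100,[-71,325,40],[0,0,75]],[100,[-74,341,50],[0,0,82]],[100,[-74,341,53],[0,0,86.5]]])

```text
time: 11.8
tcp_pos: [517.8, -230.6, 196.0]
eef_rot: [2.173, -2.265, -0.001]
ft_force: [-0.6, 0.6, -0.7]
gripper_width: 85.4
```

Request:
play_rows(increments=[[100,[0,0,0],[0,0,0]]])

```text
time: 11.9
tcp_pos: [517.0, -230.5, 194.7]
eef_rot: [2.171, -2.267, -0.004]
ft_force: [-0.4, 0.5, -0.0]
gripper_width: 85.6
```

Run:
```python
from pl import *
s=st(); 
p=snapshot("wrist"); save(p,"w6",s=1.2); np.savez("w6.npz",**p)
w=pliers(p)
m=(w[...,2]>6)&(w[...,2]<11)&(np.hypot(w[...,0]-515,w[...,1]+228)<115)
print(cv2.minAreaRect(w[m][:,:2].astype(np.float32)),m.sum())
m=(w[...,2]>22)&(w[...,2]<36)&(np.hypot(w[...,0]-620,w[...,1]+229)<24)
print("ring",m.sum(),cv2.minEnclosingCircle(w[m][:,:2].astype(np.float32)))
m=(w[...,2]>49)&(w[...,2]<58)&(np.hypot(w[...,0]-571,w[...,1]+229)<9); print("pivot",np.median(w[m],0))
```

```text
{'time': np.float64(11.9), 'joints': array([ 0.517,  0.261, -0.205,  1.794,  0.061,  1.097, -1.323]), 'tcp_pos': array([ 516.989, -230.495,  194.702]), 'eef_rot': array([ 2.171, -2.267, -0.004]), 'ft_force': array([-0.448,  0.467, -0.043]), 'gripper_width': np.float64(85.553)}
handle 1486 [ 508.1 -202.1] -13.09 z 50.9 ends [ 458.3 -190.5] [ 554.1 -212.8]
handle 1358 [ 506.9 -254.1] 9.65 z 50.9 ends [ 456.2 -262.8] [ 553.2 -246.3]
((513.7114868164062, -228.39361572265625), (84.48268127441406, 184.3240509033203), 88.26827239990234) 12807
ring 693 ((626.6129150390625, -231.85511779785156), 15.937150001525879)
pivot [ 569.98561704 -229.35037451   51.59643974]
```

View pics/w6.png

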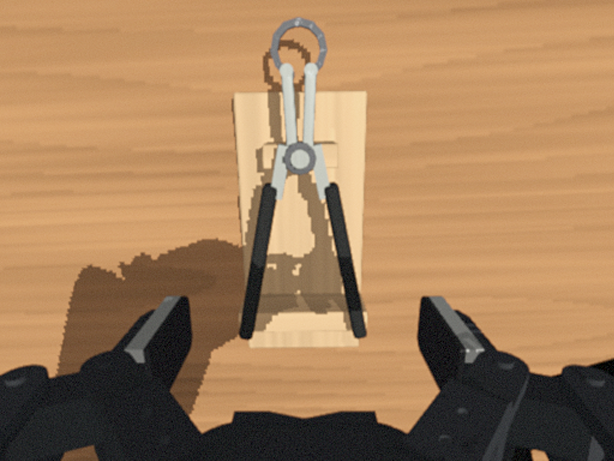

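Request:
play_rows(increments=[[100,[-2,-4,15],[0,0,-0.8]],[100,[-2,-4,40],[0,0,-0.8]],[100,[-2,-4,65],[0,0,-0.8]],[100,[-2,-4,85],[0,0,-0.8]],[100,[-2,-4,95],[0,0,-0.8]],[100,[-2,-4,95],[0,0,-0.8]],[100,[-2,-4,95],[0,0,-0.8]]], grip_force=80)

```text
time: 12.65
tcp_pos: [520.8, -228.8, 100.1]
eef_rot: [2.19, -2.248, -0.004]
ft_force: [0.7, 0.8, 0.7]
gripper_width: 85.6
```

Request:
play_rows(increments=[[70,[0,0,0.5],[0,0,0]],[60,[0,0,0.5],[0,0,0]],[50,[0,0,0.5],[0,0,0]],[40,[0,0,0.5],[0,0,0]],[30,[0,0,0.5],[0,0,0]],[20,[0,0,0.5],[0,0,0]],[10,[0,0,0.5],[0,0,0]],[0,[0,0,0.5],[0,0,0]],[0,[0,0,0.5],[0,0,0]],[0,[0,0,0.5],[0,0,0]]])

```text
time: 13.65
tcp_pos: [521.1, -229.4, 102.3]
eef_rot: [2.189, -2.248, -0.001]
ft_force: [-9.9, 2.5, 21.6]
gripper_width: 32.3
```

Request:
play_rows(increments=[[0,[0,0,-4],[0,0,0]],[0,[0,0,-12],[0,0,0]],[0,[0,0,-25],[0,0,0]],[0,[0,0,-42],[0,0,0]],[0,[0,0,-60],[0,0,0]],[0,[0,0,-70],[0,0,0]],[0,[0,0,-70],[0,0,0]]])

```text
time: 14.35
tcp_pos: [522.2, -229.6, 174.2]
eef_rot: [2.19, -2.249, 0.003]
ft_force: [0.2, -0.4, -2.5]
gripper_width: 32.7
```

```bash
cat > ring.py <<'E'
from h import *
def ring(p,s,save_=None):
    T=np.array(s["tcp_pos"]); M=R.from_rotvec(s["eef_rot"]).as_matrix()
    w=pts(p); l=(w-T)@M   # tool frame: ring at -y ~100, z ~70
    m=(abs(l[...,0])<22)&(l[...,1]<-70)&(l[...,1]>-125)&(l[...,2]>58)&(l[...,2]<84)
    q=l[m]; print("ring pts",m.sum(),"z pct",np.percentile(q[:,2],[5,25,50,75,95]).round(1))
    zc=np.median(q[:,2])
    q=q[abs(q[:,2]-zc)<4]
    print("plane", np.linalg.lstsq(np.c_[q[:,:2],np.ones(len(q))],q[:,2],rcond=None)[0].round(3))
    A=np.c_[2*q[:,:2],np.ones(len(q))]; x=np.linalg.lstsq(A,(q[:,:2]**2).sum(1),rcond=None)[0]
    r=np.sqrt(x[2]+x[0]**2+x[1]**2); print("circle fit tool xy",x[:2].round(2),"r",r.round(2)); 
    d=np.hypot(*(q[:,:2]-x[:2]).T); print("radii pct",np.percentile(d,[2,10,50,90,98]).round(1))
    return w,l,m
E
python3 - <<'E'
from ring import *
s=st(); p=snapshot("wrist"); save(p,"w7",(120,40,400,250),2.7); np.savez("w7.npz",**p)
ring(p,s)
E
```

```text
{'time': np.float64(14.35), 'joints': array([ 0.513,  0.288, -0.208,  1.806,  0.071,  1.054, -1.319]), 'tcp_pos': array([ 522.191, -229.571,  174.219]), 'eef_rot': array([ 2.19 , -2.249,  0.003]), 'ft_force': array([ 0.169, -0.389, -2.472]), 'gripper_width': np.float64(32.709)}
ring pts 846 z pct [60.  72.8 73.3 73.9 75.4]
plane [-3.0000e-03 -1.4000e-02  7.2131e+01]
circle fit tool xy [  -1.   -103.39] r 18.09
radii pct [15.5 16.2 17.9 20.  20.6]
```

View pics/w7.png

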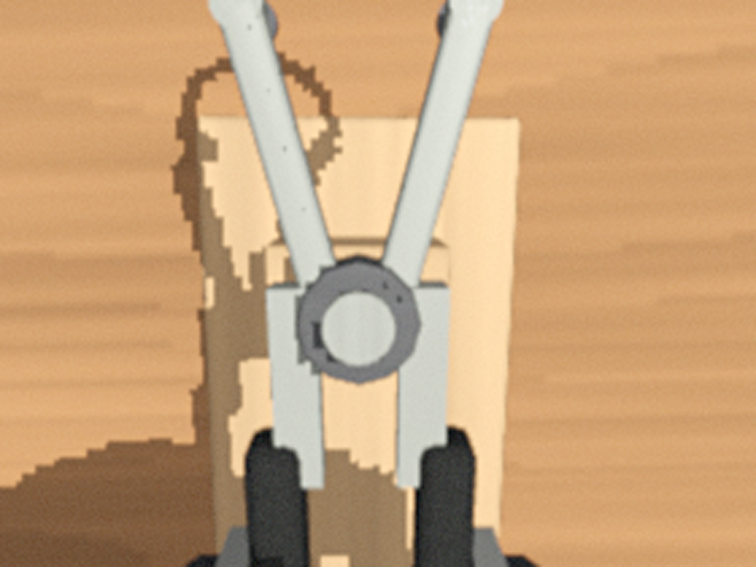

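Run:
```python
from ring import *
s=sensors.get_state(); p=dict(np.load("w7.npz")); w,l,m=ring(p,s)
v,u=np.nonzero(m); print("rows",v.min(),v.max(),"cols",u.min(),u.max())
q=l[m]; q=q[abs(q[:,2]-73.3)<3]
print("ext",q.min(0),q.max(0))
H,_,_=np.histogram2d(q[:,1],q[:,0],bins=[np.arange(-126,-68,2),np.arange(-24,26,2)])
for y,r in zip(np.arange(-126,-68,2),H): print(y,"".join("#" if a>2 else "+" if a else "." for a in r))
```

```text
ring pts 813 z pct [60.1 71.4 71.9 72.5 73.9]
plane [-3.0000e-03 -1.2000e-02  7.0813e+01]
circle fit tool xy [  -0.75 -104.11] r 18.09
radii pct [15.5 16.2 17.9 20.  20.6]
rows 0 105 cols 201 303
ext [ -21.22667328 -111.24498394   70.33238349] [ 20.08950496 -90.95920201  75.57826418]
-126 ........................
-124 ........................
-122 ........................
-120 ........................
-118 ........................
-116 ........................
-114 ........................
-112 ..###.............###...
-110 .####.............####..
-108 .###...............###..
-106 .###...............###..
-104 .###...............###..
-102 .###...............###+.
-100 .+++.................+..
-98 ........................
-96 ....##...........##.....
-94 ....+#...........##.....
-92 .....#...........++.....
-90 ........................
-88 ........................
-86 ........................
-84 ........................
-82 ........................
-80 ........................
-78 ........................
-76 ........................
-74 ........................
-72 ........................
```

Run:
```python
from ring import *
s=st(); p=dict(np.load("w7.npz"))
T=np.array(s["tcp_pos"]); M=R.from_rotvec(s["eef_rot"]).as_matrix()
l=(pts(p)-T)@M
m=(np.hypot(l[...,0],l[...,1]+49)<7)&(l[...,2]<60)&(l[...,2]>30); q=l[m]; print("pivot near", np.percentile(q[:,2],[1,10,50]).round(1))
# pivot cap disc pixels: light disc center crop (359,322), ring (302..418, 258..383)
u,v=120+359/2.7,40+321/2.7; z=np.median(l[int(v)-3:int(v)+4,int(u)-3:int(u)+4,2]); print("pivot px",u,v,l[int(round(v)),int(round(u))].round(1))
for side in(302,418):
    print(l[int(round(v)),int(round(120+side/2.7))].round(1))
for hx in (277,447):
    uu=120+hx/2.7; vv=40+432/2.7; print("handle front",l[int(round(vv))+2,int(round(uu))].round(1))
for n in("scene","side"):
    p=snapshot(n); l=(pts(p)-T)@M
    m=(abs(l[...,0])<25)&(l[...,1]<-70)&(l[...,1]>-135)&(l[...,2]>60)&(l[...,2]<84); q=l[m]; print(n,m.sum(),"ext",q.min(0).round(1),q.max(0).round(1))
    H,_,_=np.histogram2d(q[:,1],q[:,0],bins=[np.arange(-132,-68,3),np.arange(-24,27,3)])
    for y,r in zip(np.arange(-132,-68,3),H): print(y,"".join("#" if a>1 else "+" if a else "." for a in r))
    u0,v0=pix(p,T+M@[0,-105,72]).astype(int); c=p["color"][v0-40:v0+40,u0-40:u0+40,::-1]
    cv2.imwrite(f"pics/{n}_r.png",cv2.resize(c,(390,390),interpolation=cv2.INTER_CUBIC)); np.savez(n+"r.npz",**p)
cv2.imwrite("pics/both_r.png",np.hstack([cv2.imread("pics/scene_r.png"),cv2.imread("pics/side_r.png")]))
```

```text
{'time': np.float64(14.4), 'joints': array([ 0.513,  0.289, -0.208,  1.807,  0.071,  1.053, -1.319]), 'tcp_pos': array([ 521.598, -229.361,  172.917]), 'eef_rot': array([ 2.190e+00, -2.249e+00,  1.000e-03]), 'ft_force': array([-0.662,  0.48 , -2.585]), 'gripper_width': np.float64(32.143)}
pivot near [46.  46.8 48.2]
pivot px 252.96296296296296 158.88888888888889 [ -0.2 -51.4  47.7]
[ -8.2 -50.9  50.2]
[  8.3 -50.7  51.3]
handle front [-12.3 -32.9  52.8]
handle front [ 13.3 -32.5  54.2]
scene 71 ext [ -21.3 -118.8   60.4] [ 19.7 -75.4  75.7]
-132 ................
-129 ................
-126 ................
-123 ................
-120 .......++.......
-117 .....##+++++....
-114 ...++....#+.+...
-111 ..+#..++..+++++.
-108 .++........+++..
-105 +#...........#+.
-102 .+...........++.
-99 .+++............
-96 .+#.........##..
-93 .##+.......+#+..
-90 ..+.........##..
-87 ................
-84 ....+...........
-81 ................
-78 ....+...........
-75 ................
-72 ................
side 51 ext [ -24.3 -115.6   60. ] [ 21.  -72.7  78.3]
-132 ................
-129 ................
-126 ................
-123 ................
-120 ................
-117 .......+....+...
-114 ...#..+++..+....
-111 +..+.....+++....
-108 .#..........#...
-105 .#...........#..
-102 ++..........#...
-99 +..............+
-96 ++..............
-93 .#+........#+...
-90 +#+.............
-87 .+..........+...
-84 ..+........+....
-81 .+.+......+.....
-78 ..........++....
-75 ..+........+....
-72 ................
```

Side and scene clouds show the whole ring: front at about -117, inner half-width 15, so the opening's centre is at about (-0.4, -101) in tool axes. That fits pivot + 50. Moving above the stub.

Request:
play_rows(increments=[[0,[-10,1,0],[0,0,0]],[0,[-30,3,0],[0,0,0]],[0,[-58,6,0],[0,0,0]],[0,[-88,9,0],[0,0,0]],[0,[-118,12,0],[0,0,0]],[0,[-148,15,0],[0,0,0]],[0,[-178,18,0],[0,0,0]],[0,[-205,21,0],[0,0,0]],[0,[-228,23,3],[0,0,0]],[0,[-241,23.5,10],[0,0,0]],[0,[-247,23.5,16],[0,0,0]],[0,[-247,23.5,20],[0,0,0]]])

```text
time: 15.7
tcp_pos: [503.3, 19.3, 150.3]
eef_rot: [2.19, -2.246, -0.004]
ft_force: [-0.0, -0.2, -2.1]
gripper_width: 32.1
```

Request:
play_rows(increments=[[0,[0,0,0],[0,0,0]],[0,[0,0,0],[0,0,0]]])

```text
time: 15.9
tcp_pos: [503.1, 18.5, 150.0]
eef_rot: [2.189, -2.246, -0.005]
ft_force: [0.2, 0.3, -1.7]
gripper_width: 32.4
```

```bash
cat > chk.py <<'E'
from h import *
def chk(name):
    s=st(); p=snapshot("wrist"); np.savez(name+".npz",**p); save(p,name,(120,0,400,210),2.7)
    T=np.array(s["tcp_pos"]); M=R.from_rotvec(s["eef_rot"]).as_matrix(); l=(pts(p)-T)@M
    def ext(m,t):
        q=l[m]; print(t,m.sum(),q.min(0).round(1),q.max(0).round(1),"med",np.median(q,0).round(1))
        return q
    inn=np.hypot(l[...,0]+.4,l[...,1]+101)
    L=(abs(abs(l[...,0]+.4)-17.5)<5)&(l[...,1]<-97)&(l[...,1]>-116)&(abs(l[...,2]-72.5)<4)
    a=np.median(l[L&(l[...,0]<0)],0);b=np.median(l[L&(l[...,0]>0)],0); print("ring L/R",a.round(1),b.round(1),"mid x",((a+b)/2)[0].round(2))
    z0=T[2]-54  # stub top in tool z approx
    m=(inn<13)&(abs(l[...,2]-z0)<3); q=ext(m,"stubtop"); 
    if len(q)>5: print(cv2.minEnclosingCircle(q[:,:2].astype(np.float32)))
    m=(np.hypot(l[...,0],l[...,1]+51)<3)&(l[...,2]<55); ext(m,"pivotcap")
    v,u=np.nonzero((inn<13)&(abs(l[...,2]-z0)<3)); print("px rows",v.min() if len(v) else None)
    return p,l
E
python3 -c "
from chk import *
chk('w8')"
```

```text
{'time': np.float64(15.9), 'joints': array([ 0.217,  0.209, -0.375,  1.972,  0.092,  0.983, -1.8  ]), 'tcp_pos': array([503.092,  18.507, 150.026]), 'eef_rot': array([ 2.189, -2.246, -0.005]), 'ft_force': array([ 0.223,  0.293, -1.665]), 'gripper_width': np.float64(32.412)}
ring L/R [ -18.8 -105.1   73.4] [  17.  -105.2   73.3] mid x -0.89
stubtop 991 [  -7.6 -111.1   93.4] [  9.1 -93.8  99. ] med [   1.  -102.3   95.9]
((0.9324967861175537, -102.20917510986328), 8.927947044372559)
pivotcap 203 [ -3.  -53.9  46.7] [  3.  -48.1  50.5] med [ -0.  -51.   48.7]
px rows 13
```

Request:
play_rows(increments=[[0,[1.7,-1.2,0],[0,0,0]],[0,[1.7,-1.2,4],[0,0,0]],[0,[1.7,-1.2,9],[0,0,0]],[0,[1.7,-1.2,13],[0,0,0]],[0,[1.7,-1.2,16],[0,0,0]],[0,[1.7,-1.2,16],[0,0,0]],[0,[1.7,-1.2,16],[0,0,0]]])

```text
time: 16.65
tcp_pos: [504.3, 16.9, 134.2]
eef_rot: [2.189, -2.246, -0.005]
ft_force: [-0.3, -0.5, -1.4]
gripper_width: 32.0
```

```bash
python3 -c "
from chk import *
chk('w9')"
```

```text
{'time': np.float64(16.65), 'joints': array([ 0.215,  0.232, -0.372,  1.982,  0.103,  0.951, -1.806]), 'tcp_pos': array([504.347,  16.854, 134.222]), 'eef_rot': array([ 2.189, -2.246, -0.005]), 'ft_force': array([-0.337, -0.481, -1.362]), 'gripper_width': np.float64(32.014)}
ring L/R [ -18.8 -105.1   73.5] [  17.  -105.1   73.5] mid x -0.86
stubtop 1196 [  -9.4 -109.7   77.7] [  7.8 -92.5  83.2] med [  -0.8 -100.9   80. ]
((-0.750664472579956, -101.06610107421875), 8.802109718322754)
pivotcap 200 [ -3.  -53.9  47.2] [  3.  -48.   50.1] med [  0.  -51.1  48.6]
px rows 7
```

View pics/w9.png

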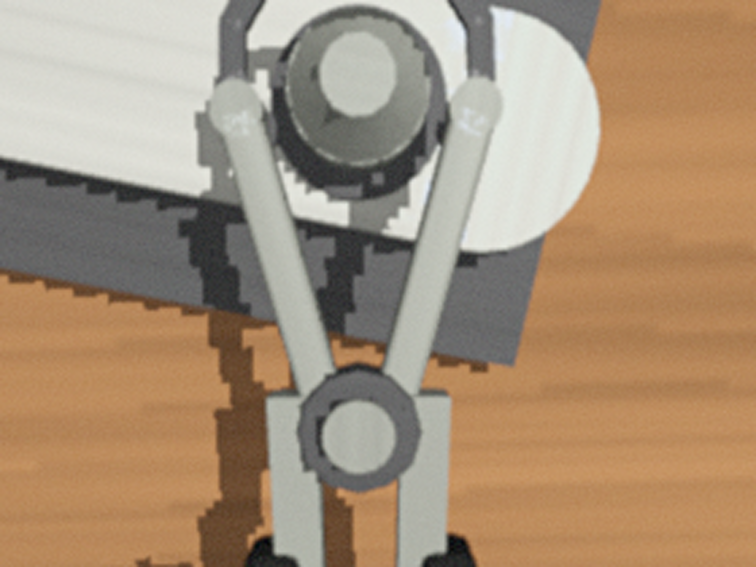

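Ring centred left to right on the stub (crop: stub top at (358,72), tips at (237,103) and (475,103)). Lowering past the taper.

Request:
play_rows(increments=[[0,[0,0,3],[0,0,0]],[0,[0,0,6],[0,0,0]],[0,[0,0,9],[0,0,0]],[0,[0,0,12],[0,0,0]],[0,[0,0,15],[0,0,0]],[0,[0,0,17],[0,0,0]],[0,[0,0,17],[0,0,0]]])

```text
time: 17.4
tcp_pos: [504.2, 16.8, 117.0]
eef_rot: [2.189, -2.247, -0.005]
ft_force: [-0.1, -0.9, -2.9]
gripper_width: 31.6
```

Request:
play_rows(increments=[[0,[0,0,2.5],[0,0,0]],[0,[0,0,5],[0,0,0]],[0,[0,0,7],[0,0,0]],[0,[0,0,8.5],[0,0,0]],[0,[0,0,9.5],[0,0,0]],[0,[0,0,9.5],[0,0,0]]])

```text
time: 18.0
tcp_pos: [504.1, 16.8, 107.4]
eef_rot: [2.189, -2.246, -0.005]
ft_force: [0.3, 0.6, -2.9]
gripper_width: 32.1
```

```bash
python3 -c "
from chk import *
p,l=chk('w10')
w=pts(p)
import numpy as np
L=(abs(abs(l[...,0]+.4)-17.5)<5)&(l[...,1]<-97)&(l[...,1]>-116)&(abs(l[...,2]-72.5)<4)
q=w[L]; print('ring world z',np.percentile(q[:,2],[10,50,90]).round(2))
d=np.hypot(w[...,0]-605.5,w[...,1]-15.6)
t=(d<6)&(w[...,2]>50); print('stub top z',np.percentile(w[t][:,2],[50,90]).round(2))
t=(d>23)&(d<30)&(abs(w[...,2]-25.5)<2)&(p['color'].min(2)>150); print('link z',t.sum(),np.median(w[t][:,2]).round(2))
t=(d>13)&(d<16)&(abs(w[...,2]-28)<2.5); print('washer',t.sum(),np.median(w[t][:,2]))
"
```

```text
{'time': np.float64(18.0), 'joints': array([ 0.207,  0.27 , -0.367,  2.003,  0.123,  0.896, -1.822]), 'tcp_pos': array([504.135,  16.801, 107.415]), 'eef_rot': array([ 2.189, -2.246, -0.005]), 'ft_force': array([ 0.282,  0.561, -2.886]), 'gripper_width': np.float64(32.115)}
ring L/R [ -18.9 -105.2   73.5] [  16.9 -105.1   73.3] mid x -0.95
stubtop 1470 [  -9.2 -105.    50.6] [  7.7 -93.   56.4] med [ -0.7 -99.5  53.2]
((-0.664279580116272, -101.22949981689453), 8.548649787902832)
pivotcap 201 [ -3.  -53.8  47.2] [  3.  -48.1  50.3] med [ -0.  -51.   48.7]
px rows 0
ring world z [32.21 33.41 34.35]
stub top z [54.11 55.03]
link z 2081 25.15
washer 941 28.082749168534406
```

Request:
play_rows(increments=[[0,[0,0,0.8],[0,0,0]],[0,[0,0,1.8],[0,0,0]],[0,[0,0,1.8],[0,0,0]],[0,[0,0,1.8],[0,0,0]]])

```text
time: 18.45
tcp_pos: [504.1, 16.8, 105.7]
eef_rot: [2.189, -2.246, -0.005]
ft_force: [-0.4, -0.1, -2.3]
gripper_width: 32.1
```

```bash
python3 -c "
from chk import *
p,l=chk('w11')
w=pts(p)
import numpy as np
for sgn in(-1,1):
    L=(abs((l[...,0]+.8)*sgn-17.8)<3)&(l[...,1]<-99)&(l[...,1]>-114)&(abs(l[...,2]-72.5)<4)
    q=w[L]; print('ring world z',np.percentile(q[:,2],[10,50,90]).round(2))
d=np.hypot(w[...,0]-605.5,w[...,1]-15.6)
t=(d>23)&(d<30)&(abs(w[...,2]-25.5)<2)&(p['color'].min(2)>150); print('link z',t.sum(),np.median(w[t][:,2]).round(2))
t=(d>13)&(d<14.5)&(abs(w[...,2]-28)<2.5); print('washer',t.sum(),np.median(w[t][:,2]))
"
```

```text
{'time': np.float64(18.45), 'joints': array([ 0.207,  0.273, -0.366,  2.004,  0.125,  0.893, -1.823]), 'tcp_pos': array([504.124,  16.792, 105.671]), 'eef_rot': array([ 2.189, -2.246, -0.005]), 'ft_force': array([-0.431, -0.101, -2.331]), 'gripper_width': np.float64(32.134)}
ring L/R [ -18.4 -104.8   73.7] [  16.6 -104.8   73.5] mid x -0.87
stubtop 1450 [  -9.3 -104.7   49.2] [  7.5 -92.7  54.7] med [ -0.7 -99.3  51.5]
((-0.6109302639961243, -101.32132720947266), 8.766031265258789)
pivotcap 202 [ -3.  -53.8  46.9] [  3.  -48.   50.3] med [ -0.  -51.   48.6]
px rows 0
ring world z [29.8  31.48 32.48]
ring world z [30.39 31.74 32.62]
link z 2131 25.15
washer 453 28.0804720074716
```

Request:
play_rows(increments=[[0,[0,0,0.3],[0,0,0]],[0,[0,0,0.5],[0,0,0]],[0,[0,0,0.5],[0,0,0]]])

```text
time: 18.8
tcp_pos: [504.1, 16.8, 105.2]
eef_rot: [2.189, -2.246, -0.005]
ft_force: [-0.4, -1.2, -2.4]
gripper_width: 32.3
```

Request:
play_rows(increments=[[0,[0,0,0.3],[0,0,0]],[0,[0,0,0.5],[0,0,0]],[0,[0,0,0.5],[0,0,0]]])

```text
time: 19.1
tcp_pos: [504.1, 16.8, 104.7]
eef_rot: [2.189, -2.246, -0.005]
ft_force: [-0.0, 0.1, -2.0]
gripper_width: 32.0
```

Request:
play_rows(increments=[[0,[0,0,0.3],[0,0,0]],[0,[0,0,0.5],[0,0,0]],[0,[0,0,0.5],[0,0,0]]])

```text
time: 19.4
tcp_pos: [504.2, 16.8, 104.3]
eef_rot: [2.189, -2.246, -0.005]
ft_force: [-1.1, -0.1, -1.2]
gripper_width: 32.1
```

Request:
play_rows(increments=[[0,[0,0,0.3],[0,0,0]],[0,[0,0,0.5],[0,0,0]],[0,[0,0,0.5],[0,0,0]]])

```text
time: 19.7
tcp_pos: [504.1, 16.8, 103.8]
eef_rot: [2.189, -2.246, -0.005]
ft_force: [-1.2, 0.2, 0.9]
gripper_width: 32.3
```

Request:
play_rows(increments=[[0,[0,0,-0.6],[0,0,0]],[0,[0,0,-1],[0,0,0]],[0,[0,0,-1],[0,0,0]],[0,[0,0,-1],[0,0,0]]])

```text
time: 20.1
tcp_pos: [504.2, 16.8, 104.8]
eef_rot: [2.189, -2.247, -0.005]
ft_force: [-0.6, -0.6, -2.5]
gripper_width: 32.1
```

```bash
python3 -c "
from chk import *
p,l=chk('w12')
w=pts(p)
for sgn in(-1,1):
    L=(abs((l[...,0]+.8)*sgn-17.8)<3)&(l[...,1]<-99)&(l[...,1]>-114)&(abs(l[...,2]-72.5)<4)
    q=w[L]; print('ring world z',np.percentile(q[:,2],[10,50,90]).round(2))
p2=snapshot('side'); q=pts(p2).reshape(-1,3); t=near(q,(624.7,104),12)&(q[:,2]>50); print('pin top',q[t].mean(0),q[t,2].max())
a,b=[x['color'][...,::-1] for x in (p,p2)]
b=b[150:260,170:340]
a=a[0:220,110:400]
cv2.imwrite('pics/fin.png',np.hstack([cv2.resize(a,(400,304)),cv2.resize(b,(400,304),interpolation=cv2.INTER_CUBIC)]))
"
```

```text
{'time': np.float64(20.1), 'joints': array([ 0.206,  0.274, -0.366,  2.004,  0.125,  0.89 , -1.824]), 'tcp_pos': array([504.201,  16.82 , 104.755]), 'eef_rot': array([ 2.189, -2.247, -0.005]), 'ft_force': array([-0.618, -0.629, -2.45 ]), 'gripper_width': np.float64(32.106)}
ring L/R [ -17.5 -104.    73.7] [  15.9 -104.3   73.5] mid x -0.83
stubtop 1437 [  -8.9 -104.4   48. ] [  7.8 -92.9  53.8] med [ -0.7 -99.1  50.5]
((-0.49989256262779236, -100.20892333984375), 8.731245994567871)
pivotcap 203 [ -3.  -53.9  46.9] [  3.  -48.1  49.7] med [ -0.  -51.1  48.4]
px rows 0
ring world z [28.31 30.88 31.91]
ring world z [28.41 31.1  32.24]
pin top [622.0810754  106.39254367  56.91541944] 62.15175729523912
```

View pics/fin.png

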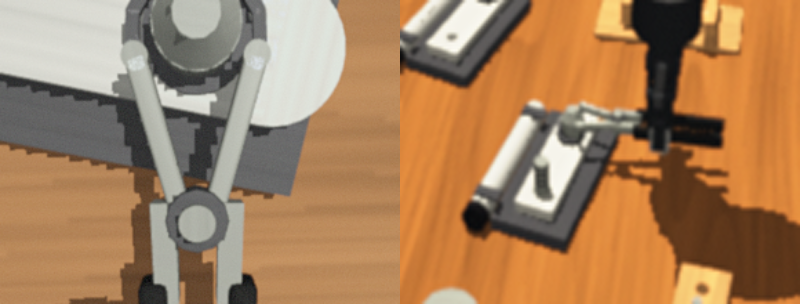

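```bash
python3 -c "
from h import *
print(job.finish_job()); st()"
```

```text
the job is handed in; nothing more can be done
None
the job is handed in; nothing more can be done
```

I pushed the locking pin home in the left-hand bracket and let go of it. I then picked up the squeezed circlip pliers and lowered the spread ring over the stub to the groove. The job was handed in at about 20 s with the pliers still held there.

**Pin:** When pushed down it met about 10 N and moved no further. Right after release its top read z 58.9 mm from the wrist camera; seated should be 60, and that camera reads about 1 mm low. My last side-camera reading scattered (mean z 56.9, maximum 62.2), so it neither confirms nor contradicts this. The last picture shows the pin upright in the link.

**Ring height:** I touched the washer lightly at tool height about 104.4 mm, then backed up to 104.8. That puts the ring's middle at about 31 mm, the groove's height. The camera height taken 0.9 mm higher had also put the middle at 31.0, so the two checks disagree by about 0.8 mm. My final camera reading, about 31 mm for the ring's top before that 1 mm correction, was partly mixed with the washer behind it.

**Ring centring:** Ring and stub agreed to within about 1 mm when I last compared them. There was no sideways force, only about the pliers' own weight on the wrist.

**Squeeze:** The handles look parallel in the pictures, as they should when fully squeezed. The gripper read 32 mm where 36 mm was expected; it also read 14 mm on the 16 mm pin knob.

I never touched the bolt, the punch or the tin.

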